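# Hang up the dust cover and press the medal case shut on its dowels

### The job

Lift the tent-shaped dust cover off the lower half of the wooden medal case, hang it astride the horizontal bar of the steel stand and let go of it. Then fit the loose upper half of the case onto the two dowels of the lower half and press it down until the halves meet flush against the sprung medal capsule; finish while still holding the upper half pressed fully home, without letting go. Leave the dish, the caliper, the easel and the coin box where they are.

Things in the scene. Friction and masses are not known exactly. Their poses are not given: they have to be found in the camera images.
- lower: Lower half of the walnut case: block 60 x 100 x 20 mm (x, y, z), fixed to the shelf. Origin: centre of its underside, z up, y along its long side. Two upright steel dowels of diameter 8 mm at x = 0, y = +39 and -39 mm stand 14 mm above its top face (to z = 34 mm); their top 4.5 mm taper to 3 mm diameter. In its middle sits the round medal capsule (44 mm diameter). At the start the dust cover stands astride it, and hides it.
- capsule (a joint): Sprung medal capsule in the lower half: metres pressed down. 0 at rest, when it stands 4 mm proud of the lower half's top face; 0.004 when level with that face. The spring (preload 4 N, 1.5 N per mm) pushes back with 10 N at 0.004 and lifts the upper half again if it is let go, so the upper half must be held down.
- lid: Loose upper half of the same walnut case, 180 g: plate 60 x 100 x 16 mm with two through holes of diameter 10 mm (1.5 mm chamfers) at x = 0, y = +39 and -39 mm. On top a grip rib, 14 mm (x) by 50 mm (y), from z = 16 to 46 mm. Origin: centre of its underside, z up, y along the long side and the rib. Lies flat on the shelf, rib up; fits the dowels either way round. Fully home its underside is on the lower half's top face (lid origin 20 mm above the origin of lower).
- cover: Grey plastic tent-shaped dust cover, 120 g: two 4 mm panels, 110 mm long (y), sloping down at 50 degrees from a ridge along y; inside apex at z = 65 mm, 115 mm wide (x) at the foot. On the ridge an upright grip fin, 14 mm (x) by 50 mm (y), free from z = 71 to 101 mm. Origin: centre of the foot plane, z up. At the start it stands on the shelf astride the lower half, nearly in line with it. Hung on the bar its origin is 56 mm below the bar's axis.
- rail: Brushed steel stand, fixed: base plate 70 x 230 x 8 mm, two thin posts at y = +105 and -105 mm, and between them a horizontal round bar along y, diameter 12 mm, axis at z = 130 mm. Origin: centre of the underside of the base.
- bar_mid (a point): Middle of the horizontal bar's axis, 130 mm above the shelf; y along the bar.
- dish: Bystander: blue ceramic coin dish, 104 mm across, 30 mm high; origin under its centre.
- caliper: Bystander: steel coin caliper 170 mm long lying on the shelf, 10 mm high; origin at the middle of its beam.
- easel: Bystander: clear acrylic easel stand 60 x 66 x 87 mm; origin under its centre.
- coinbox: Bystander: black plastic coin storage box 110 x 160 x 45 mm, its sliding lid drawn open; fixed; origin under its centre.
There are look-alikes about, which are no part of the job. Leave any black or red look-alike of the lid alone.

How it is judged:
By the outcome, as a careful person would: the job done as asked, in the order asked, and still so for the second after the job is handed in, while the arm keeps its last pose, push and grip.
It also fails if it takes over 61 s, if anything falls off the work surface, if the arm or the gripper's body presses on something with over 40 N, if the wrist force passes 120 N, or if a joint passes its speed limit or range.

### The arm

A 7-joint arm with a two-finger parallel gripper is mounted at the origin on the work surface. World frame = base frame: x ahead of the robot, y to its left, z up, the work surface at z = 0. Lengths are in mm, angles in rad, forces in N, time in s.
With the tool pointing down it reaches from about 400 to 875 mm from the base axis. Payload 4.4 kg.
Tool frame: the origin (TCP) lies at the very end of the fingers, on their centre line; the grasp point (between the pads) lies 19 mm behind it; z points along the fingers, y is the line along which they close (so a half turn about z gives the same grasp; the last joint's range is limited). The gripper opens to 85 mm and grips with 20 to 120 N. Pads are 22 mm wide; open, the fingers measure 114 mm over their backs; the gripper's body (76 mm by 85 mm) begins 54 mm behind the grasp point. The pads swing forward as they close: fully open they stand 13 mm farther back than shut.
Start: joints at [1.231, 0.628, 0.038, 1.517, -0.027, 0.996, -0.02], TCP at [175.783, -625.794, 198.313] pointing down, gripper open.
Joint ranges: [-3.06, 3.06], [-0.37, 2.12], [-1.25, 1.32], [0.18, 2.47], [-1.1, 4.24], [0.23, 1.98], [-2.94, 2.94]. Speed limits (rad/s): [2.57, 2.57, 3.14, 3.14, 3.14, 3.14, 3.14].

### API

Orientations are given as [roll, pitch, yaw] about the fixed x, y, z axes, in that order (R = Rz(yaw) Ry(pitch) Rx(roll)).
In Python, from cell import sensors, get_image, camera_params, order gives the robot as it stands.
- The arm moves only by the shell command python3 -m inch 'ROWS' [OPENING]. ROWS is JSON, a list that holds one entry, the list of rows, each a list of 4 numbers: the shift along the tool's x, y, z in cm, then the turn about the tool's z in degrees. A call has 1 to 8 rows; each row is the pose to reach, as a shift and turn from the pose commanded when the call began, along the tool's axes at that moment; what a row does not reach only later rows make up. A row lasts 1/12 s, in which the tool goes at most 41.7 mm and 7.16 degrees, less where a joint would pass 70% of its speed; a pose out of reach is approached as far as the arm can. A call with a gripper value outside its range is refused whole. OPENING is the finger opening in cm, from 0 to 8.54, set as the call begins (- or left out, the last holds). The fingers move at their own pace and stop on an object; the grip force is fixed at half the most. Time passes only in rows, so rows that repeat a pose let the fingers close. It gives the time, the measured TCP pose, the force, the opening and the grip force at its end, in the units of the state.
- sensors.read_state(): the state, without advancing time (a new reading comes with each control period).
- get_image(name): name is "side" or "top" or "wrist"; returns the picture (384x512x3 uint8, blue, green, red); there is no depth.
- camera_params(name): a dict with "mtx" (3x3 intrinsics, pixels), "D" ([k1, k2, p1, p2, k3] as OpenCV has them; the pictures are not rectified), "rvec" (rotation vector, rad) and "tvec" (3), from world to camera coordinates, as OpenCV has them. Camera axes: x right, y down, z forward; pixel columns grow to the right and rows downward; lengths in mm; the calibration is good to about 2 mm. A picture is of the moment at which its call begins: read the wrist's pose just before it. camera_params takes no time and is no camera call; for the wrist camera it gives the pose at the moment of the call.
- order.finish_job(): hands the job in; it is judged then, once.
The state is a dict: "clock": time; "qpos": joint angles; "qd": joint speeds; "tau": joint torques, N m; "eef_pos": TCP position; "tool_rot": TCP orientation; "force": force on the tool from outside, world axes, zero at the start; "torque": the same for the moment, N m; "width": finger opening in mm; "gripper_force": force on a finger pad.
Only numpy, scipy, OpenCV 4.12 (cv2) and the standard library are available. Lean on these libraries where they do the work, as an engineer would, in place of code of your own. Each camera call takes 0.05 s, during which the arm holds its last target. There are 200 camera calls.

## Working session

There is one attempt and no reset: what is moved stays moved. The work goes in short steps, Python scripts to look and compute and a shell command to move; the robot and the scene stay as the last step left them, time stands still between calls to the robot, and variables do not carry over. Pictures are saved under pics/ and viewed, at most 10 in all, crops included, and the job is handed in when it is done.

```bash
ls; mkdir -p pics; python3 - <<'E'
from cell import sensors,get_image,camera_params
import cv2,numpy as np
s=sensors.read_state();print(s)
for n in("side","top"):
    cv2.imwrite(f"pics/{n}0.png",get_image(n));p=camera_params(n);R=cv2.Rodrigues(np.array(p["rvec"],float))[0];print(n,-R.T@np.array(p["tvec"],float).ravel(),np.array(p["mtx"]).round(1).tolist(),p["D"])
E
```

```text
pics
{'clock': 0.0, 'qpos': array([ 1.23118452,  0.62933417,  0.03843356,  1.51837802, -0.02702479,
        0.99632857, -0.01997632]), 'qd': array([-0.0001334 ,  0.00095278, -0.00059881, -0.0004612 , -0.0005204 ,
       -0.00130405, -0.00017836]), 'tau': array([ 4.35796237e-04, -5.63400435e+01,  1.22665823e+00, -1.93437159e+01,
        1.10451481e-02,  1.05519631e-02, -6.77296171e-06]), 'eef_pos': array([ 175.61086586, -625.09662537,  197.39355563]), 'tool_rot': array([-3.13966196e+00, -4.35374041e-07,  2.73828566e-01]), 'force': array([-0.82004908, -0.00706246, -0.39939097]), 'torque': array([0.02665959, 0.01183635, 0.01710238]), 'gripper_force': 0.0, 'width': 85.2574946775582}
side [303.97358609 742.84006887 679.78579688] [[354.1, 0.0, 258.3], [0.0, 354.1, 192.7], [0.0, 0.0, 1.0]] [-0.08146557  0.          0.          0.          0.        ]
top [ 417.64570864  -55.51321889 1372.24702023] [[424.5, 0.0, 257.1], [0.0, 424.5, 192.1], [0.0, 0.0, 1.0]] [0.01550656 0.         0.         0.         0.        ]
```

View pics/side0.png

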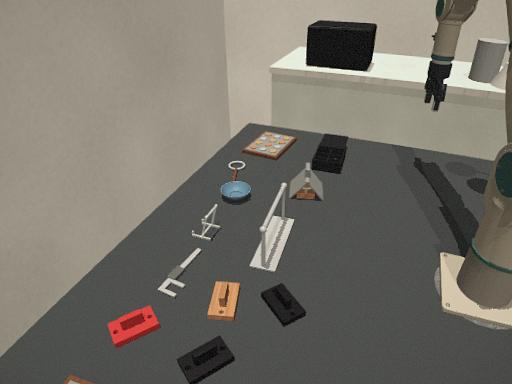

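View pics/top0.png

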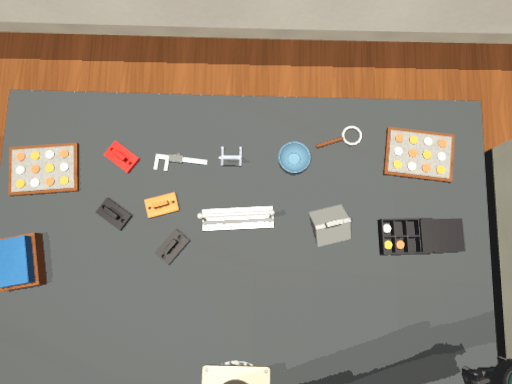

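Side and top pictures: the dust cover is at top (330,225) / side (306,185). The stand is at top (238,217) / side (272,235).

Lid candidates, with top-view pixels:
- walnut/orange block at (161,205)
- black block at (114,213)
- black block at (172,246)
- red block at (121,157)

I choose the wooden one at (161,205) and will check it in a close crop.

```bash
cat > h.py <<'E'
from cell import sensors,get_image,camera_params,order
import cv2,numpy as np
def cam(n):
    p=camera_params(n);R=cv2.Rodrigues(np.array(p["rvec"],float))[0];t=np.array(p["tvec"],float).ravel()
    return np.array(p["mtx"],float),np.array(p["D"],float),R,t
def plane(c,px,z):
    K,D,R,t=c
    u=cv2.undistortPoints(np.array(px,float).reshape(-1,1,2),K,D).reshape(-1,2)
    d=np.c_[u,np.ones(len(u))]@R; o=-R.T@t
    return (o+d*((z-o[2])/d[:,2])[:,None])[:,:2]
def proj(c,P):
    K,D,R,t=c
    return cv2.projectPoints(np.array(P,float).reshape(-1,3),cv2.Rodrigues(R)[0],t,K,D)[0].reshape(-1,2)
E
python3 - <<'E'
from h import *
T=cv2.imread("pics/top0.png");S=cv2.imread("pics/side0.png")
z=lambda I,x,y:cv2.resize(I[y:y+70,x:x+100],(400,280),interpolation=cv2.INTER_CUBIC)
cv2.imwrite("pics/c1.png",np.vstack([np.hstack([z(T,110,170),z(S,175,265)]),np.hstack([z(T,280,190),z(T,190,182)])]))
c=cam("top");hsv=cv2.cvtColor(T,cv2.COLOR_BGR2HSV)
m=cv2.inRange(hsv,(5,120,100),(22,255,255));m[:190]=0;m[225:]=0;m[:,:135]=0;m[:,190:]=0
ct=max(cv2.findContours(m,0,2)[0],key=cv2.contourArea);r=cv2.minAreaRect(ct);b=cv2.boxPoints(r)
print("lid",r,plane(c,b,16).round(),plane(c,[r[0]],16))
E
```

```text
lid ((161.3235321044922, 204.7941131591797), (18.675241470336914, 31.772165298461914), 75.96376037597656) [[604. 315.]
 [631. 217.]
 [573. 199.]
 [545. 297.]] [[588.06916813 257.06256114]]
```

View pics/c1.png

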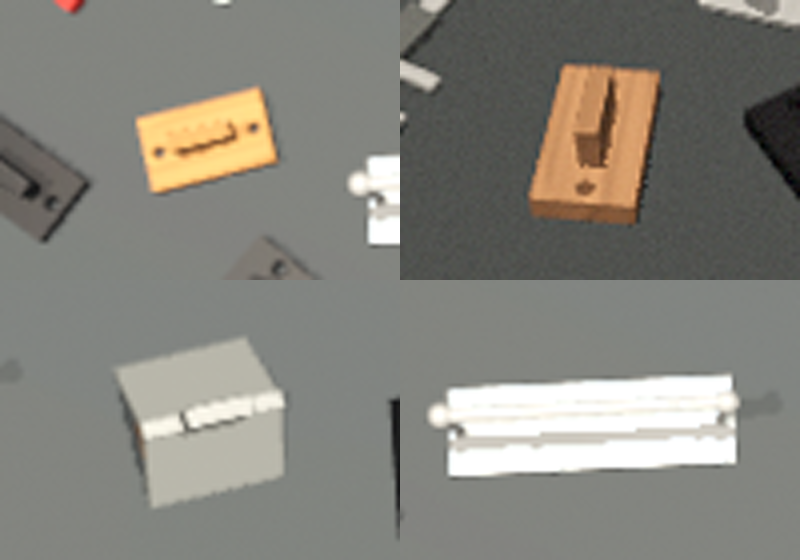

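The crop confirms it: wooden plate with a rib and two holes (top (161,205)). The cover's fin is at about top (334.5,223), and the bar ends are at about (199.5,215.5) and (272.5,212.5).

```bash
python3 - <<'E'
from h import *
c=cam("top");s=sensors.read_state()
f=plane(c,[[334.5,223.2]],101);r=plane(c,[[315.5,227.5],[351,219.5]],71)
print("fin",f,"ridge",r,"yaw",np.degrees(np.arctan2(-(r[0]-r[1])[0],(r[0]-r[1])[1])))
b=plane(c,[[199.5,215.5],[272.5,212.5]],130);print("bar",b,b.mean(0),np.degrees(np.arctan2(-(b[0]-b[1])[0],(b[0]-b[1])[1])))
a=np.r_[f[0],180]; 
R=__import__('scipy.spatial.transform',fromlist=['R']).Rotation.from_euler('xyz',s['tool_rot']).as_matrix()
print(R.round(3),((a-s['eef_pos'])@R/10).round(2))
c=cam("wrist");print("wristcam off in tool",R.T@((-c[2].T@c[3])-s['eef_pos']),(c[2]@R).round(2),c[0][0,0])
E
```

```text
fin [[ 534.79362181 -284.5711921 ]] ridge [[ 522.89899529 -231.79640636]
 [ 550.22120623 -340.62034781]] yaw 14.09382214305001
bar [[544.85841372 116.89534144]
 [559.04705723 -97.29232429]] [551.95273547   9.80150857] 3.789963174984393
[[ 0.963  0.27  -0.   ]
 [ 0.27  -0.963  0.002]
 [ 0.    -0.002 -1.   ]] [ 43.79 -23.08   1.79]
wristcam off in tool [  75.01410069   -0.58059641 -175.58913223] [[-0.    1.   -0.  ]
 [-0.96 -0.   -0.29]
 [-0.29  0.    0.96]] 264.9956057669782
```

```bash
python3 -m inch '[[[42,-22,0,-88],[42,-22,0,-88],[42,-22,0,-88],[42,-22,0,-88],[42,-22,0,-88],[42,-22,0,-88],[42,-22,0,-88],[42,-22,0,-88]]]' 5
cat >> h.py <<'E'
from scipy.spatial.transform import Rotation as Ro
def go(p,yaw):
    "shift in cm along tool axes and turn in deg to reach world TCP p, tool yaw (deg)"
    s=sensors.read_state();R=Ro.from_euler('xyz',s['tool_rot']).as_matrix()
    d=(np.array(p,float)-s['eef_pos'])@R/10;y=np.degrees(s['tool_rot'][2])
    print("t",round(s['clock'],2),"pos",s['eef_pos'].round(1),"yaw",y.round(2),"shift",d.round(2),"turn",round(-(((yaw-y)+180)%360-180),2),"F",s['force'].round(1),"w",round(s['width'],1),"q7",s['qpos'][6].round(2))
E
python3 -c "
from h import *
go([535,-285,200],104)"
```

```text
clock: 0.77
eef_pos: [419.1, -395.4, 198.2]
tool_rot: [-3.141, -0.0, 1.28]
force: [-0.1, -0.1, 0.9]
width: 50.1
gripper_force: 0.0
t 0.77 pos [ 419.1 -395.4  198.2] yaw 73.32 shift [13.9   7.93 -0.19] turn -30.68 F [-0.1 -0.1  0.9] w 50.1 q7 0.27
```

```bash
python3 -m inch '[[[13.9,7.9,0,-30.7],[13.9,7.9,0,-30.7],[13.9,7.9,0,-30.7],[13.9,7.9,0,-30.7],[13.9,7.9,0,-30.7],[13.9,7.9,0,-30.7],[13.9,7.9,0,-30.7]]]' 5
python3 -c "
from h import *
go([535,-285,200],104)
np.save('pics/c.npy',0)
c=cam('wrist');I=get_image('wrist');cv2.imwrite('pics/w1.png',I)
import pickle;pickle.dump(c,open('pics/w1.pkl','wb'))
print(proj(c,[[534.8,-284.6,101]]))"
```

```text
clock: 1.35
eef_pos: [533.7, -287.6, 197.7]
tool_rot: [-3.14, -0.0, 1.808]
force: [0.5, 0.1, -1.1]
width: 49.9
gripper_force: 0.0
t 1.35 pos [ 533.7 -287.6  197.7] yaw 103.61 shift [ 0.22  0.19 -0.23] turn -0.39 F [ 0.5  0.1 -1.1] w 49.9 q7 0.45
[[255.96160937 184.62836458]]
```

View pics/w1.png

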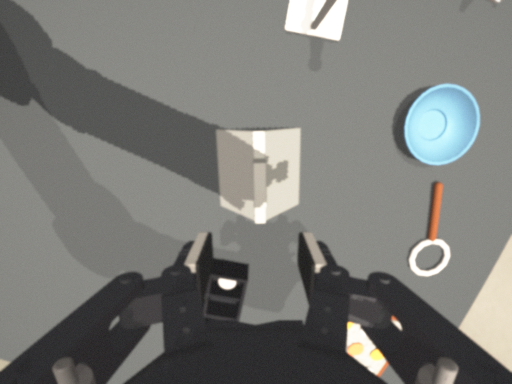

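The wrist view shows the cover's ridge running vertically from (259,130) to (260.5,222), with the fin on it around x≈260. Yaw is nearly right.

```bash
python3 - <<'E'
from h import *
import pickle
c=pickle.load(open('pics/w1.pkl','rb'));I=cv2.imread('pics/w1.png')
hsv=cv2.cvtColor(I,cv2.COLOR_BGR2GRAY)
for y in (133,140,150,185,215): print(y,hsv[y,212:306:2])
r=plane(c,[[259,130],[260.5,222]],71);print(r,r.mean(0),np.degrees(np.arctan2(-(r[1]-r[0])[0],(r[1]-r[0])[1])),np.linalg.norm(r[1]-r[0]))
E
```

```text
133 [ 87  94 130 153 150 151 150 153 158 171 203 217 218 217 219 218 216 216
 215 214 234 255 255 255 255 255 250 228 225 226 225 226 225 225 226 224
 226 226 225 225 226 225 227 225 186 144 141]
140 [ 90  91 120 148 151 152 150 150 149 150 149 150 151 153 161 177 199 214
 216 217 231 254 255 255 255 255 252 228 224 225 226 224 225 225 225 225
 225 225 226 226 225 226 226 222 182 142 137]
150 [ 88  90 107 140 151 149 150 151 152 152 152 148 151 152 151 151 150 152
 150 152 155 184 208 233 253 255 252 228 224 225 226 225 227 226 227 226
 226 226 226 225 226 225 226 222 174 142 142]
185 [ 88  89  89 102 144 150 153 151 150 153 150 150 151 153 149 152 150 151
 152 152 154 172 189 189 191 188 185 161 171 211 225 227 225 227 226 225
 226 226 227 225 224 225 226 208 152 139 142]
215 [140 143 138 143 139 138 137 140 139 141 140 141 137 136 142 167 195 210
 217 219 217 222 253 254 254 254 253 232 227 226 221 207 177 146 126 129
 132 135 138 141 141 140 139 142 138 144 139]
[[ 525.14923505 -230.3296425 ]
 [ 553.42157468 -337.22842369]] [ 539.28540486 -283.7790331 ] -165.18574059363615 110.57429451144972
```

```bash
python3 -c "
from h import *
go([538,-284,74],104.8)"
```

```text
t 1.4 pos [ 533.2 -288.5  197.8] yaw 103.51 shift [ 0.33  0.6  12.38] turn -1.29 F [-1.1 -0.8 -1.1] w 49.7 q7 0.45
```

```bash
python3 -m inch '[[[0.3,0.5,3,-1],[0.3,0.5,6.5,-1],[0.3,0.5,9.5,-1],[0.3,0.5,11.5,-1],[0.3,0.5,12.4,-1],[0.3,0.5,12.4,-1],[0.3,0.5,12.4,-1]]]' 5
python3 -c "
from h import *
go([538,-284,74],104.8)"
```

```text
clock: 1.98
eef_pos: [538.5, -284.2, 74.8]
tool_rot: [3.142, 0.001, 1.825]
force: [-0.9, -0.0, 0.0]
width: 50.1
gripper_force: 0.0
t 1.98 pos [ 538.5 -284.2   74.8] yaw 104.58 shift [ 0.03 -0.04  0.08] turn -0.22 F [-0.9 -0.   0. ] w 50.1 q7 0.38
```

```bash
python3 -m inch '[[[0,0,0,0],[0,0,0,0],[0,0,0,0],[0,0,0,0],[0,0,0,0],[0,0,0,0],[0,0,0,0],[0,0,0,0]]]' 0.5
```

```text
clock: 2.65
eef_pos: [538.6, -283.2, 74.3]
tool_rot: [3.142, 0.0, 1.827]
force: [1.0, 0.6, 0.2]
width: 4.9
gripper_force: 0.0
```

The fingers closed to 4.9 mm, so the fin is not between them. I'll look.

```bash
python3 -c "
from h import *
c=cam('wrist');I=get_image('wrist')
T=get_image('top');S=get_image('side')
z=lambda I,x,y,w,h:cv2.resize(I[y:y+h,x:x+w],(400,300),interpolation=cv2.INTER_CUBIC)
cv2.imwrite('pics/m1.png',np.vstack([np.hstack([z(I,0,0,512,384),z(I,160,120,200,150)]),np.hstack([z(T,280,185,100,75),z(S,260,140,100,75)])]))"
```

```text
(no output)
```

View pics/m1.png

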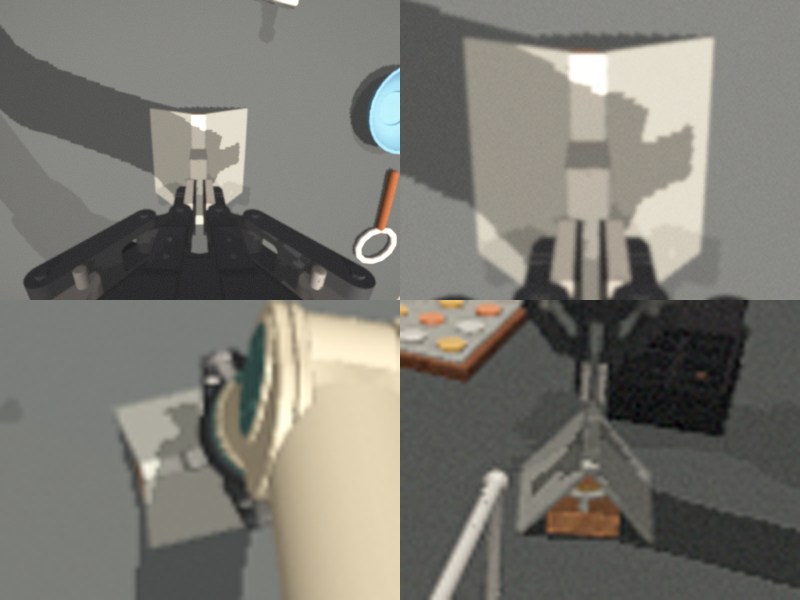

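```bash
python3 -c "
from h import *
I=cv2.imread('pics/w1.png');J=get_image('wrist')
z=lambda I,x,y,w,h:cv2.resize(I[y:y+h,x:x+w],(400,600),interpolation=cv2.INTER_CUBIC)
cv2.imwrite('pics/m2.png',np.hstack([z(I,220,125,80,120),z(J,210,170,90,135)]))
c=cam('wrist');s=sensors.read_state();print(proj(c,[s['eef_pos'],s['eef_pos']+[0,0,19]]))
import pickle;c=pickle.load(open('pics/w1.pkl','rb'))
u=np.array([np.sin(np.radians(14.8)),-np.cos(np.radians(14.8))])
for z in(71,101):
  for k in(-25,0,25): print(z,k,proj(c,[[*(np.array([539.3,-283.8])+k*u),z]]))
"
```

```text
[[253.72919055 222.81127953]
 [253.60014411 234.33902935]]
71 -25 [[259.46221395 157.04824296]]
71 0 [[259.80482544 178.30736264]]
71 25 [[260.12843454 198.62844585]]
101 -25 [[259.88882534 161.56105934]]
101 0 [[260.25470089 184.88636251]]
101 25 [[260.59760894 207.06221336]]
```

View pics/m2.png

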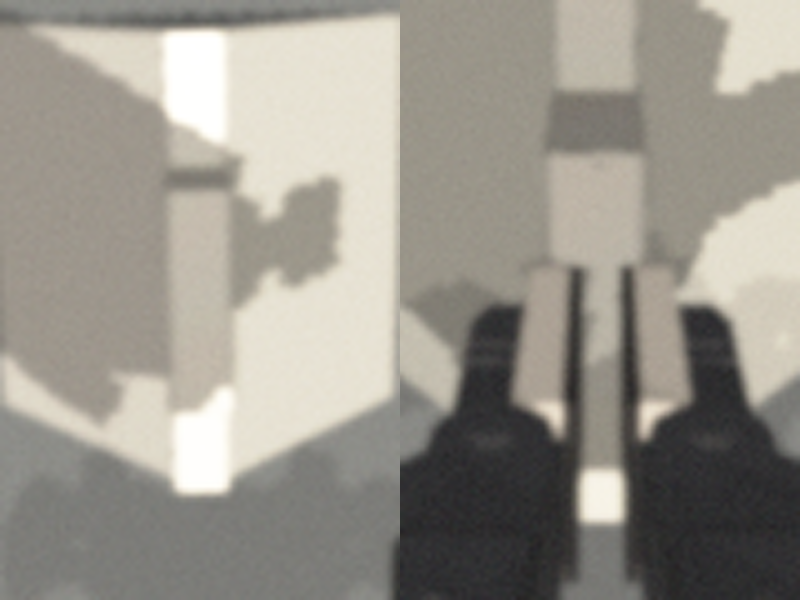

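```bash
python3 -c "
from h import *
c=cam('side');s=sensors.read_state();p=s['eef_pos'];print(p)
for z in(74,90,101,111,130):print(z,proj(c,[[p[0],p[1],z]]), ((proj(c,[[p[0],p[1],z]])-[260,140])*4+[400,300]))
I=get_image('side');cv2.imwrite('pics/m3.png',cv2.resize(I[130:190,275:340],(650,600),interpolation=cv2.INTER_CUBIC))
"
```

```text
[ 538.59534725 -283.13800588   74.28217505]
74 [[306.49733103 173.14533371]] [[585.98932413 432.58133482]]
90 [[306.80720771 169.04203012]] [[587.22883084 416.16812048]]
101 [[307.02222186 166.18675698]] [[588.08888742 404.74702793]]
111 [[307.21909358 163.56652181]] [[588.87637433 394.26608722]]
130 [[307.59685792 158.52280795]] [[590.38743169 374.09123182]]
```

View pics/m3.png

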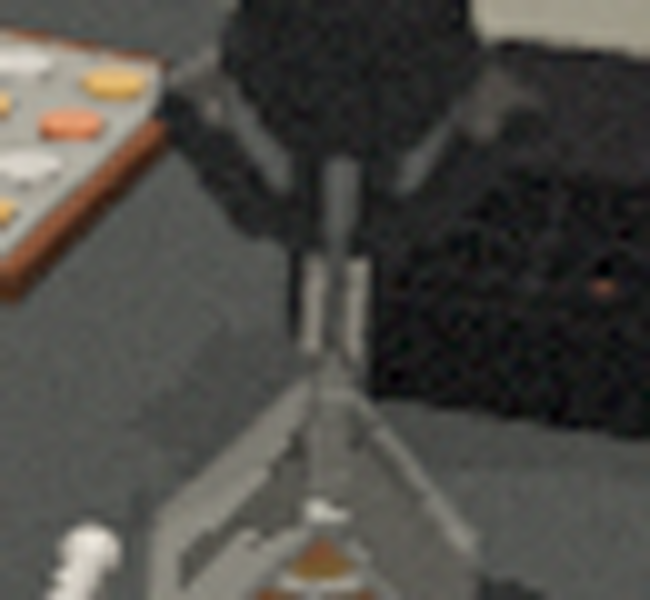

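```bash
python3 -c "
from h import *
c=cam('side')
a=np.array([539.3,-283.8]);u=np.array([-np.sin(np.radians(14.8)),np.cos(np.radians(14.8))])
for k,z in((55,71),(25,71),(25,101),(-25,101),(-55,71),(11,74),(11,101),(11,110)):
  print(k,z,((proj(c,[[*(a+k*u),z]])-[275,130])*10).round())
s=sensors.read_state();print(s['width'],s['qpos'])
w=cam('wrist');R=Ro.from_euler('xyz',s['tool_rot']).as_matrix()
print(R.T@((-w[2].T@w[3])-s['eef_pos']))
"
```

```text
55 71 [[312. 522.]]
25 71 [[313. 475.]]
25 101 [[318. 397.]]
-25 101 [[319. 325.]]
-55 71 [[314. 360.]]
11 74 [[313. 446.]]
11 101 [[319. 377.]]
11 110 [[320. 353.]]
5.2781884188373285 [ 0.64403162  0.7418173  -0.3355794   1.73946376  0.34464898  0.71878013
  0.38472783]
[  74.76327558    0.86432877 -175.5511706 ]
```

Both views put the closed fingertips about 35 mm above the reported TCP, at z≈109, so they closed just over the fin's top. I'll open, go about 32 mm lower and retry.

```bash
python3 -m inch '[[[0,0,0,0],[0,0,0,0],[0,0,0,0],[0,0,0,0],[0,0,0,0]]]' 4.5; python3 -m inch '[[[0,0,0.8,0],[0,0,1.6,0],[0,0,2.4,0],[0,0,3,0],[0,0,3.2,0],[0,0,3.2,0]]]' 4.5;  python3 -m inch '[[[0,0,0,0],[0,0,0,0],[0,0,0,0],[0,0,0,0],[0,0,0,0],[0,0,0,0],[0,0,0,0],[0,0,0,0]]]' 0.5
```

```text
clock: 3.32
eef_pos: [538.7, -283.2, 74.3]
tool_rot: [3.142, 0.0, 1.827]
force: [-0.1, 0.1, 0.1]
width: 45.1
gripper_force: 0.0
clock: 3.82
eef_pos: [538.0, -282.8, 41.2]
tool_rot: [-3.14, -0.001, 1.827]
force: [0.1, -0.1, 1.0]
width: 45.0
gripper_force: 0.0
clock: 4.48
eef_pos: [538.9, -283.3, 42.6]
tool_rot: [3.141, 0.0, 1.827]
force: [-0.5, 0.9, 1.2]
width: 12.9
gripper_force: 62.4
```

Gripped: 12.9 mm at 62 N. Now lifting straight up.

```bash
python3 -m inch '[[[0,0,-0.8,0],[0,0,-2.3,0],[0,0,-4.8,0],[0,0,-8,0],[0,0,-11.2,0],[0,0,-14.2,0],[0,0,-16.2,0],[0,0,-17,0]]]' 0.5
python3 -c "
from h import *
c=cam('wrist');I=get_image('wrist');T=get_image('top')
z=lambda I,x,y,w,h:cv2.resize(I[y:y+h,x:x+w],(400,300),interpolation=cv2.INTER_CUBIC)
cv2.imwrite('pics/m4.png',np.hstack([z(I,0,0,512,384),z(T,180,175,100,75)]))
G=cv2.cvtColor(T,cv2.COLOR_BGR2GRAY)
for x in (207,215,225,245,255,265): print(x,G[195:235,x])
go([552,10,210],93.8)"
```

```text
clock: 5.15
eef_pos: [540.3, -283.6, 216.3]
tool_rot: [3.137, 0.004, 1.827]
force: [0.4, 0.7, -1.0]
width: 13.1
gripper_force: 62.2
207 [113 113 113 113 112 113 112 113 113 113 113 113 113 129 214 255 255 254
 240 233 248 221 222 252 248 225 184 182 182 222 255 255 255 255 255 237
 104 113 113 113]
215 [113 113 112 112 112 112 113 112 113 113 113 112 113 206 255 255 255 249
 222 242 249 217 228 254 255 243 182 181 181 222 255 255 255 255 243 159
 112 112 113 112]
225 [113 113 113 112 113 113 113 113 113 113 112 113 112 207 255 255 255 247
 228 246 227 227 254 255 243 181 180 180 200 240 255 255 255 255 238 106
 113 112 113 113]
245 [112 113 112 113 113 113 112 114 112 113 113 113 208 255 255 255 247 227
 245 228 216 246 255 255 244 183 185 225 255 255 255 255 255 237  97 113
 112 113 113 113]
255 [113 112 113 112 112 113 113 113 113 113 113 189 248 255 255 248 218 241
 250 220 236 255 255 244 186 187 188 226 255 255 255 255 247 186 112 113
 113 112 112 112]
265 [112 112 112 113 113 113 112 112 113 113 113 208 255 255 255 249 228 243
 229 219 249 255 244 185 186 187 204 241 255 255 255 255 238 105 113 113
 112 113 113 113]
t 5.25 pos [ 539.3 -283.5  213.8] yaw 104.67 shift [28.07  8.66  0.34] turn 10.87 F [ 0.7 -0.3 -1.1] w 13.0 q7 0.46
```

View pics/m4.png

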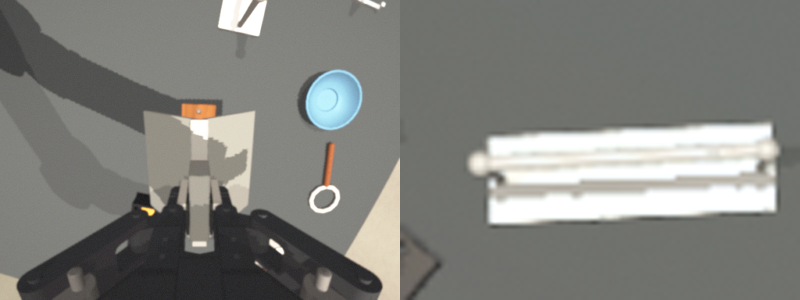

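The cover is clear of the lower half; its dowels show at wrist (255,142). The bar runs in the top view from about (199.5,215.5) to (272.5,212.5).

```bash
python3 -c "
from h import *
c=cam('top')
b=plane(c,[[202,219.5],[274,217.2],[238,218.4]],8);print('base',b)
print('corners',plane(c,[[202,208.5],[202,231],[274,206],[274,228]],8))
S=get_image('side');c=cam('side')
print(proj(c,[[544.9,115,130],[559,-95,130]]))
G=cv2.cvtColor(S,cv2.COLOR_BGR2GRAY)
d=np.array([559-544.9,-97.3-116.9]);
for k in(.3,.5,.7):
  P=proj(c,[[*(np.array([544.9,116.9])+k*d),130]])[0];print(P,G[int(round(P[1])),int(P[0])-12:int(P[0])+13])
go([552,10,214],93.8)"
```

```text
base [[ 544.62782607  125.17652393]
 [ 557.82521657 -106.52121708]
 [ 551.05167191    9.3941761 ]]
corners [[ 580.26247684  126.81256267]
 [ 507.69403261  123.47690856]
 [ 594.20834399 -105.84655064]
 [ 523.03649559 -107.16521118]]
[[262.87466065 229.52664598]
 [284.12581141 185.61097919]]
[269.98382612 214.81560494] [ 85  87  85  90  88  85  84  87  85  89 150 208 208 193 159 108 143 103
  63  74  79  81  81  67  96]
[274.466766   205.60011719] [ 83  88  85  86  88  86  84  82  85 127 201 210 201 175 108  82  83  83
  84  86 123 134 121  77  86]
[278.63682298 197.02214171] [ 87  85  89  86  86  89  86  85  83 106 172 210 201 182 127  82 105 125
 124  93  84  85  86  85  87]
t 5.3 pos [ 538.1 -283.1  212.1] yaw 104.68 shift [28.    8.77 -0.2 ] turn 10.88 F [-0.5  0.4 -1.1] w 12.9 q7 0.46
```

```bash
python3 -m inch '[[[0.6,0.2,0,0.5],[2,0.6,0,1.5],[4.3,1.4,0,3],[7.2,2.3,0,4.5],[10.4,3.3,0,6],[13.6,4.3,0,7.5],[16.8,5.3,0,9],[20,6.3,0,10]]]' 0.5
python3 -c "
from h import *
go([553.5,9.5,212],93.6)"
```

```text
clock: 5.97
eef_pos: [547.2, -71.5, 210.4]
tool_rot: [-3.138, -0.001, 1.651]
force: [-0.2, 0.6, -0.8]
width: 13.2
gripper_force: 62.2
t 5.97 pos [547.2 -71.5 210.4] yaw 94.6 shift [ 8.03  1.27 -0.16] turn 1.0 F [-0.2  0.6 -0.8] w 13.2 q7 -0.06
```

```bash
python3 -m inch '[[[2.5,0.4,0,0.5],[5,0.8,0,1],[7,1.1,0,1],[7.9,1.2,0,1],[7.9,1.2,0,1],[7.9,1.2,0,1]]]' 0.5
python3 -c "
from h import *
go([553.5,9.5,117],93.6)
S=get_image('side');W=get_image('wrist')
z=lambda I,x,y,w,h:cv2.resize(I[y:y+h,x:x+w],(400,400),interpolation=cv2.INTER_CUBIC)
cv2.imwrite('pics/m5.png',np.hstack([z(S,210,140,130,130),z(W,64,0,384,384)]))
go([553.5,9.5,117],93.6)"
```

```text
clock: 6.47
eef_pos: [553.6, 5.3, 211.3]
tool_rot: [-3.139, 0.001, 1.635]
force: [-0.0, -0.5, -1.1]
width: 12.8
gripper_force: 62.2
t 6.47 pos [553.6   5.3 211.3] yaw 93.7 shift [0.43 0.04 9.43] turn 0.1 F [-0.  -0.5 -1.1] w 12.8 q7 -0.21
t 6.57 pos [553.9   3.8 211.7] yaw 93.54 shift [0.59 0.01 9.47] turn -0.06 F [-0.1 -0.1 -1.4] w 12.5 q7 -0.21
```

View pics/m5.png

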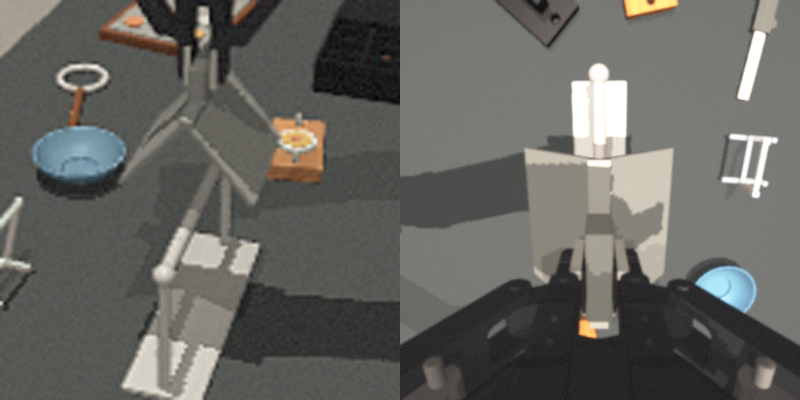

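Side view: the cover hangs above the bar, square to it. Wrist view: the bar (x≈598 in the crop) lines up with the ridge (x≈599). Lowering.

```bash
python3 -m inch '[[[0.2,0,0.7,0],[0.5,0,2.2,0],[0.5,0,4.2,0],[0.5,0,6,0],[0.5,0,7.6,0],[0.5,0,8.6,0],[0.5,0,8.8,0],[0.5,0,8.8,0]]]' 0.5
python3 -m inch '[[[0,0,0.2,0],[0,0,0.4,0],[0,0,0.6,0],[0,0,0.6,0]]]' 0.5
```

```text
clock: 7.23
eef_pos: [553.7, 10.4, 123.7]
tool_rot: [-3.14, 0.0, 1.634]
force: [-0.4, 0.4, -2.3]
width: 12.7
gripper_force: 62.2
clock: 7.57
eef_pos: [554.2, 10.9, 118.5]
tool_rot: [3.141, 0.0, 1.635]
force: [0.7, 0.4, -1.1]
width: 12.7
gripper_force: 62.2
```

```bash
python3 -m inch '[[[0,0,0.1,0],[0,0,0.2,0],[0,0,0.2,0]]]' 0.5;python3 -m inch '[[[0,0,0.1,0],[0,0,0.2,0],[0,0,0.2,0]]]' 0.5
```

```text
clock: 7.82
eef_pos: [554.1, 11.0, 117.1]
tool_rot: [3.141, 0.0, 1.636]
force: [-1.8, -0.5, 5.0]
width: 12.8
gripper_force: 63.0
clock: 8.07
eef_pos: [554.3, 10.9, 117.0]
tool_rot: [3.14, 0.001, 1.636]
force: [-6.2, -1.7, 20.2]
width: 13.1
gripper_force: 65.2
```

Seated: contact at z≈117. I'll relieve the push, then open.

```bash
python3 -m inch '[[[0,-0.05,-0.2,0],[0,-0.05,-0.25,0],[0,-0.05,-0.25,0]]]' 0.5;python3 -m inch '[[[0,0,0,0],[0,0,0,0],[0,0,0,0],[0,0,0,0],[0,0,0,0]]]' 4;python3 -m inch '[[[0,0,-0.8,0],[0,0,-2.5,0],[0,0,-5,0],[0,0,-8,0],[0,0,-10,0],[0,0,-10,0]]]' 5
python3 -c "
from h import *
S=get_image('side');W=get_image('wrist')
z=lambda I,x,y,w,h:cv2.resize(I[y:y+h,x:x+w],(400,400),interpolation=cv2.INTER_CUBIC)
cv2.imwrite('pics/m6.png',np.hstack([z(S,210,140,130,130),z(W,64,0,384,384)]))
go([588,257,217],105.4)"
```

```text
clock: 8.32
eef_pos: [554.0, 11.0, 117.2]
tool_rot: [3.14, 0.0, 1.635]
force: [-0.6, -0.3, 4.9]
width: 12.8
gripper_force: 62.9
clock: 8.73
eef_pos: [553.5, 10.9, 116.6]
tool_rot: [-3.141, -0.0, 1.635]
force: [-0.6, -0.6, -0.1]
width: 40.2
gripper_force: 0.0
clock: 9.23
eef_pos: [556.7, 11.6, 221.8]
tool_rot: [3.133, -0.0, 1.635]
force: [0.7, -0.2, 0.3]
width: 49.9
gripper_force: 0.0
t 9.33 pos [554.   10.9 217.9] yaw 93.68 shift [24.34  4.97  0.1 ] turn -11.72 F [ 0.1 -0.3 -0.6] w 50.1 q7 -0.22
```

View pics/m6.png

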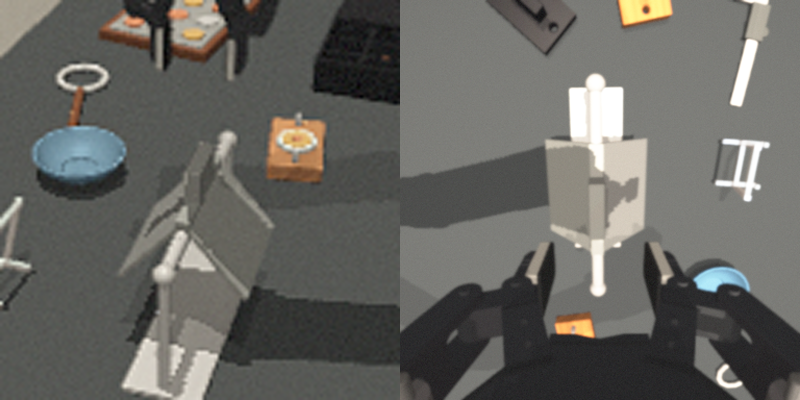

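The cover hangs astride the bar and has been released, with the gripper clear above it. The lower half with its capsule and dowels shows at about (297,147) in the crop. Next is the lid; from here I measure by masks only.

```bash
python3 -m inch '[[[24.2,5,0,-11.7],[24.2,5,0,-11.7],[24.2,5,0,-11.7],[24.2,5,0,-11.7],[24.2,5,0,-11.7],[24.2,5,0,-11.7],[24.2,5,0,-11.7],[24.2,5,0,-11.7]]]' 5
python3 - <<'E'
from h import *
import pickle
s=sensors.read_state();c=cam('wrist');I=get_image('wrist');cv2.imwrite('pics/w2.png',I);pickle.dump(c,open('pics/w2.pkl','wb'))
m=cv2.inRange(cv2.cvtColor(I,cv2.COLOR_BGR2HSV),(5,90,60),(25,255,255))
print("expect",proj(c,[[588,257,16]]))
for ct in cv2.findContours(m,0,2)[0]:
    if cv2.contourArea(ct)<300: continue
    r=cv2.minAreaRect(ct);b=plane(c,cv2.boxPoints(r),16);o=b.mean(0)
    print(r,b.round(1).tolist(),o.round(1))
go([588,257,217],105.4)
E
```

```text
clock: 10.0
eef_pos: [586.0, 258.9, 215.0]
tool_rot: [-3.139, -0.001, 1.845]
force: [0.5, -1.0, 0.2]
width: 50.1
gripper_force: 0.0
expect [[255.72308831 169.94032245]]
((257.5, 169.0), (70.0, 45.0), 90.0) [[546.6, 298.1], [606.6, 315.0], [637.0, 217.1], [572.2, 198.8]] [590.6 257.2]
t 10.05 pos [586.8 255.8 215.1] yaw 105.5 shift [ 0.09  0.15 -0.19] turn 0.1 F [ 0.1 -0.5 -0.7] w 49.6 q7 -0.43
```

```bash
python3 - <<'E'
from h import *
import pickle
c=pickle.load(open('pics/w2.pkl','rb'));I=cv2.imread('pics/w2.png');G=cv2.cvtColor(I,cv2.COLOR_BGR2GRAY)
a=np.array([590,257]);u=np.array([-np.sin(np.radians(15.5)),np.cos(np.radians(15.5))]);P=[]
for k in(39,-39):
    p=proj(c,[[*(a+k*u),16]])[0].round().astype(int);w=G[p[1]-9:p[1]+10,p[0]-9:p[0]+10].astype(int)
    print(p);print(w)
E
```

```text
[257 143]
[[167 168 172 176 179 181 180 182 180 179 180 177 180 182 181 177 178 178
  176]
 [204 203 211 216 219 221 221 222 221 220 216 218 218 220 218 218 217 216
  215]
 [225 226 228 234 237 238 238 238 237 236 235 234 235 236 235 235 235 234
  232]
 [233 233 236 240 241 243 243 242 241 240 239 239 240 240 241 240 240 240
  239]
 [233 236 238 242 243 243 243 243 240 237 235 237 239 240 242 242 242 240
  241]
 [235 236 239 242 243 243 241 238 231 224 219 225 232 238 241 241 241 241
  241]
 [233 234 238 242 243 242 238 227 209 190 186 197 218 231 238 241 241 242
  240]
 [225 232 237 241 242 240 229 207 172 152 148 162 189 219 235 240 241 241
  241]
 [210 223 234 240 241 238 220 185 148 131 127 135 162 203 229 239 241 241
  241]
 [188 204 223 235 238 234 214 178 144 132 129 126 151 198 228 239 241 241
  241]
 [175 184 200 221 231 232 218 185 151 139 133 136 162 205 230 239 241 241
  240]
 [173 174 182 200 220 225 222 203 177 158 148 163 191 220 235 240 242 242
  241]
 [171 172 174 183 201 215 221 219 204 190 191 199 216 232 239 241 242 242
  240]
 [170 171 175 180 189 203 218 225 223
[... 1299 characters left out ...]
 190 157 134 129 135 162 204 229 239 242 242
  241]
 [238 237 238 239 238 237 228 208 180 162 155 163 186 217 234 240 242 242
  241]
 [237 238 237 240 239 238 233 224 211 196 191 195 213 227 237 241 242 241
  241]
 [237 236 239 239 240 238 238 235 229 223 219 221 228 235 240 241 242 241
  241]
 [237 236 238 239 239 238 239 238 236 233 232 232 235 237 240 241 242 241
  241]
 [234 234 236 237 237 237 237 236 236 235 233 234 234 236 239 239 239 239
  239]
 [226 226 226 228 228 229 228 227 228 227 226 223 225 228 229 231 232 231
  229]
 [201 199 202 202 202 202 201 202 201 201 200 198 199 199 205 207 206 204
  203]
 [161 160 163 158 162 160 161 159 158 161 161 159 159 158 162 161 161 162
  160]]
```

```bash
python3 - <<'E'
from h import *
import pickle
c=pickle.load(open('pics/w2.pkl','rb'))
r=plane(c,[[258,143],[258.2,196.2]],16);d=r[0]-r[1]
o=r.mean(0);y=np.degrees(np.arctan2(-d[0],d[1]));print(r,o,y,np.linalg.norm(d))
go([*o,-12],90+y)
E
```

```text
[[580.64980331 294.78201966]
 [602.26564513 219.94313897]] [591.45772422 257.36257931] 16.110394387038262 77.89802744704521
t 10.05 pos [586.8 255.8 215.1] yaw 105.5 shift [ 0.05  0.57 22.71] turn -0.61 F [ 0.1 -0.5 -0.7] w 49.6 q7 -0.43
```

```bash
python3 -m inch '[[[0,0.5,1.5,-0.6],[0,0.5,5,-0.6],[0,0.5,9,-0.6],[0,0.5,12.5,-0.6],[0,0.5,16,-0.6],[0,0.5,18.5,-0.6],[0,0.5,19,-0.6],[0,0.5,19,-0.6]]]' 5
python3 -c "
from h import *
go([591.4,257.4,-12],106.1)"
```

```text
clock: 10.72
eef_pos: [591.3, 254.0, 24.1]
tool_rot: [-3.136, 0.002, 1.848]
force: [0.2, -0.2, 0.8]
width: 50.0
gripper_force: 0.0
t 10.72 pos [591.3 254.   24.1] yaw 105.88 shift [0.33 0.12 3.61] turn -0.22 F [ 0.2 -0.2  0.8] w 50.0 q7 -0.51
```

```bash
python3 -m inch '[[[0.2,0.05,0.8,0],[0.2,0.05,1.6,0],[0.2,0.05,2.4,0],[0.2,0.05,3.1,0],[0.2,0.05,3.5,0],[0.2,0.05,3.5,0]]]' 5
python3 -m inch '[[[0,0,0,0],[0,0,0,0],[0,0,0,0],[0,0,0,0],[0,0,0,0],[0,0,0,0],[0,0,0,0],[0,0,0,0]]]' 0.5
python3 -c "
from h import *
go([591.4,257.4,-12],106.1)"
```

```text
clock: 11.22
eef_pos: [592.1, 258.7, -9.0]
tool_rot: [-3.14, 0.0, 1.85]
force: [-0.3, 0.5, 0.6]
width: 50.1
gripper_force: 0.0
clock: 11.88
eef_pos: [593.0, 259.3, -7.6]
tool_rot: [3.141, -0.0, 1.85]
force: [-1.0, -0.2, 6.2]
width: 12.6
gripper_force: 61.3
t 11.88 pos [593.  259.3  -7.6] yaw 105.98 shift [-0.14 -0.2   0.44] turn -0.12 F [-1.  -0.2  6.2] w 12.6 q7 -0.53
```

```bash
python3 -m inch '[[[0,0,-0.8,0],[0,0,-2.5,0],[0,0,-5.5,0],[0,0,-9,0],[0,0,-12.5,0],[0,0,-16,0],[0,0,-19,0],[0,0,-20,0]]]' 0.5
python3 - <<'E'
from h import *
go([591.4,257.4,192],106.1)
T=get_image('top');cv2.imwrite('pics/t2.png',T);c=cam('top')
m=cv2.inRange(cv2.cvtColor(T,cv2.COLOR_BGR2HSV),(5,90,60),(25,255,255))
for ct in cv2.findContours(m,0,2)[0]:
    if cv2.contourArea(ct)<60: continue
    r=cv2.minAreaRect(ct);b=plane(c,cv2.boxPoints(r),20);print(np.round(r[0]),np.round(r[1]),round(r[2]),b.round().tolist(),b.mean(0).round(1))
S=get_image('side');c=cam('side')
m=cv2.inRange(cv2.cvtColor(S,cv2.COLOR_BGR2HSV),(5,90,60),(25,255,255))
for ct in cv2.findContours(m,0,2)[0]:
    if cv2.contourArea(ct)<40: continue
    r=cv2.minAreaRect(ct);print(np.round(r[0]),np.round(r[1]),plane(c,[r[0]],20).round())
E
```

```text
clock: 12.55
eef_pos: [594.9, 260.4, 197.0]
tool_rot: [3.134, -0.002, 1.849]
force: [0.5, 0.6, -0.8]
width: 12.8
gripper_force: 60.4
t 12.55 pos [594.9 260.4 197. ] yaw 105.97 shift [-0.2  -0.42  0.49] turn -0.13 F [ 0.5  0.6 -0.8] w 12.8 q7 -0.43
[ 21. 261.] [55. 46.] 85 [[476.0, 773.0], [492.0, 629.0], [322.0, 596.0], [307.0, 736.0]] [399.3 683.6]
[330. 225.] [19. 32.] 79 [[557.0, -228.0], [579.0, -329.0], [519.0, -341.0], [496.0, -240.0]] [ 537.8 -284.5]
[153. 191.] [23. 20.] 77 [[659.0, 329.0], [676.0, 266.0], [604.0, 245.0], [587.0, 307.0]] [631.6 286.7]
[ 43. 169.] [49. 73.] 86 [[765.0, 778.0], [789.0, 543.0], [628.0, 517.0], [605.0, 748.0]] [696.9 646.2]
[329. 142.] [ 4. 28.] 73 [[801.0, -238.0], [831.0, -324.0], [819.0, -327.0], [789.0, -241.0]] [ 809.7 -282.6]
[419. 154.] [70. 48.] 6 [[705.0, -453.0], [868.0, -474.0], [846.0, -701.0], [685.0, -677.0]] [ 776. -576.]
[256.  97.] [131. 511.] 90 [[1167.0, 840.0], [1211.0, -902.0], [753.0, -871.0], [711.0, 786.0]] [960.5 -36.7]
[ 78. 379.] [ 8. 31.] [[762. 549.]]
[214. 234.] [32. 43.] [[718.  59.]]
[306. 188.] [18. 20.] [[ 535. -273.]]
[269. 145.] [51. 26.] [[ 772. -549.]]
```

```bash
python3 -m inch '[[[-0.9,-0.3,-1,0.5],[-2.8,-1,-2,1],[-5.7,-2,-2,2],[-9,-3.2,-2,3],[-12.2,-4.4,-2,4],[-15.5,-5.5,-2,4],[-18.8,-6.7,-2,4],[-22.1,-7.9,-2,4]]]' 0.5
python3 -c "
from h import *
go([556,-372,212],102)"
```

```text
clock: 13.32
eef_pos: [575.4, 21.9, 209.7]
tool_rot: [-3.137, -0.0, 1.779]
force: [1.4, 0.2, -1.8]
width: 12.5
gripper_force: 60.3
t 13.32 pos [575.4  21.9 209.7] yaw 101.94 shift [-38.14 -10.04  -0.19] turn -0.06 F [ 1.4  0.2 -1.8] w 12.5 q7 -0.12
```

```bash
python3 -m inch '[[[-3.5,-0.9,0,0],[-7,-1.8,0,0],[-10.5,-2.8,0,0],[-14,-3.7,0,0],[-17.5,-4.6,0,0],[-21,-5.5,0,0],[-24.5,-6.4,0,0],[-28,-7.3,0,0]]]' 0.5
python3 -m inch '[[[-3.2,-0.9,0,0],[-6,-1.7,0,0],[-8.5,-2.4,0,0],[-9.8,-2.7,0,0],[-10.1,-2.7,0,0],[-10.1,-2.7,0,0],[-10.1,-2.7,0,0]]]' 0.5
python3 - <<'E'
from h import *
import pickle
go([556,-372,212],102)
c=cam('wrist');I=get_image('wrist');cv2.imwrite('pics/w3.png',I);pickle.dump(c,open('pics/w3.pkl','wb'))
a=np.array([537.8,-284.5]);u=np.array([-np.sin(np.radians(12)),np.cos(np.radians(12))])
m=cv2.inRange(cv2.cvtColor(I,cv2.COLOR_BGR2HSV),(5,90,60),(25,255,255))
for ct in cv2.findContours(m,0,2)[0]:
    if cv2.contourArea(ct)<300: continue
    r=cv2.minAreaRect(ct);b=plane(c,cv2.boxPoints(r),20);print(np.round(r[0],1),np.round(r[1],1),r[2],cv2.boundingRect(ct),b.mean(0))
G=cv2.cvtColor(I,cv2.COLOR_BGR2GRAY)
for k in(39,-39):
    q=proj(c,[[*(a+k*u),20],[*(a+k*u),34]]);p=q.mean(0).round().astype(int);print(q,p)
    print(G[p[1]-12:p[1]+13,p[0]-12:p[0]+13])
E
```

```text
clock: 13.98
eef_pos: [561.6, -266.4, 209.5]
tool_rot: [-3.137, -0.002, 1.779]
force: [0.8, 0.2, -2.2]
width: 12.9
gripper_force: 60.3
clock: 14.57
eef_pos: [559.2, -365.8, 211.1]
tool_rot: [-3.141, -0.003, 1.782]
force: [-0.0, 0.4, -2.2]
width: 12.8
gripper_force: 60.3
t 14.57 pos [ 559.2 -365.8  211.1] yaw 102.12 shift [-0.54 -0.44 -0.09] turn 0.12 F [-0.   0.4 -2.2] w 12.8 q7 0.53
[373.6 269.3] [91.7 39.4] 26.56505012512207 (325, 245, 98, 62) [ 784.92487741 -486.26054423]
[254.5 229.5] [149. 105.] 90.0 (202, 155, 106, 150) [ 581.06821592 -467.236644  ]
[436.1 151.4] [ 9.6 63.3] 3.814074993133545 (430, 120, 13, 64) [ 806.85391303 -285.75282387]
[252.5 107.5] [79. 47.] 90.0 (229, 68, 48, 80) [ 539.50445237 -285.8668493 ]
[[251.41487411  76.06315497]
 [251.26830566  74.47203672]] [251  75]
[[127 129 129 129 130 129 129 129 128 130 129 128 130 128 129 130 129 128
  129 129 129 130 130 131 129]
 [130 131 126 129 131 129 127 128 129 129 128 130 127 130 130 131 130 130
  127 129 130 130 129 125 129]
 [130 129 130 130 126 131 130 131 129 132 130 130 128 129 128 130 130 128
  131 132 129 1
[... 4321 characters left out ...]
62 165 169 172 168 169 171 175 175 174
  170 170 170 170 172 173 174]
 [154 155 154 155 151 152 149 150 153 153 160 163 163 162 166 166 164 164
  162 161 162 161 162 162 165]
 [127 127 125 127 125 125 122 119 124 122 127 132 134 131 137 134 134 132
  130 129 128 126 128 131 137]
 [ 94  93  88  88  92  92  90  85  85  89  92  93  96  92  90  91  92  92
   90  91  89  90  91  94 105]
 [ 71  74  73  72  76  71  71  69  74  72  71  75  73  75  73  76  76  73
   70  73  70  71  73  75  89]
 [ 72  76  76  78  75  77  72  75  72  76  76  76  76  74  77  77  75  77
   77  73  73  72  76  77  89]
 [ 78  81  80  79  79  78  76  81  76  81  79  83  79  80  78  81  80  82
   79  78  75  81  82  83  90]]
```

```bash
python3 - <<'E'
from h import *
import pickle
c=pickle.load(open('pics/w3.pkl','rb'));I=cv2.imread('pics/w3.png');G=cv2.cvtColor(I,cv2.COLOR_BGR2GRAY)
r=plane(c,[[252.3,75.3],[253,138.3]],32);d=r[0]-r[1];y=np.degrees(np.arctan2(-d[0],d[1]))
print("lower",r.mean(0),y,np.linalg.norm(d))
s=np.array([559.2,-365.8]);t=np.radians(102.12);tx=np.array([np.cos(t),np.sin(t)]);ty=np.array([np.sin(t),-np.cos(t)])
f=plane(c,[[202,156],[255,155.5],[308,156]],235)-s;print("lid front in tool",f@tx,f@ty)
p=proj(c,[[*(s+tx*39),235]])[0].round().astype(int);print(p)
w=G[p[1]-20:p[1]+21,p[0]-16:p[0]+17];m=(w<140)
for row in w[::2,::2]:print(*row)
E
```

```text
lower [ 539.58448131 -284.69971611] 12.657758123215299 77.74887064850554
lid front in tool [51.57369666 51.80548955 51.57301836] [-29.66913641   0.84152873  31.34908093]
[254 177]
118 116 117 118 120 121 127 126 127 128 126 126 129 125 126 126 122
195 202 203 206 207 205 207 205 201 200 200 201 201 200 201 199 199
236 240 241 241 242 242 241 240 238 238 238 239 239 239 238 237 237
238 241 242 242 243 243 242 241 239 239 239 240 240 240 240 239 239
236 241 242 242 242 243 242 241 239 239 239 239 239 240 239 239 239
223 234 237 241 242 242 240 235 227 227 231 237 239 240 239 239 239
178 190 201 227 239 237 220 196 171 168 185 214 233 240 239 239 239
174 182 186 215 225 207 160 108 89 91 102 156 209 233 239 239 239
174 183 184 184 169 134 91 81 83 82 81 96 180 222 238 239 239
176 181 183 174 150 100 86 82 82 79 83 86 137 203 234 238 239
175 182 185 172 148 102 87 84 81 81 84 99 135 202 232 239 238
172 182 182 175 152 111 102 99 96 97 108 117 146 206 232 238 239
170 174 180 179 165 134 112 113 119 121 125 123 166 207 233 239 239
169 173 181 182 177 169 141 127 126 125 126 143 168 191 217 229 233
170 172 181 183 182 181 174 163 151 150 158 169 175 179 180 183 198
168 174 178 182 186 185 181 178 174 173 175 174 181 182 180 181 194
170 176 179 183 187 186 188 184 177 177 180 179 183 182 178 182 179
170 173 180 184 185 186 185 181 179 178 178 180 183 182 180 180 179
171 174 179 184 184 186 185 182 177 178 180 179 181 181 182 180 180
168 172 180 183 186 186 186 182 178 178 179 179 181 181 180 181 180
171 176 180 183 186 187 187 182 179 179 176 180 181 182 182 180 181
```

```bash
python3 -c "
from h import *
go([539.3,-285,45],102.66)"
```

```text
t 14.62 pos [ 559.5 -365.5  211.5] yaw 102.17 shift [ 8.26 -0.28 16.67] turn -0.49 F [ 1.3 -0.1 -1. ] w 12.7 q7 0.53
```

```bash
python3 -m inch '[[[1,0,0.5,0],[3,-0.1,2,-0.3],[5.5,-0.2,5,-0.6],[7.5,-0.3,8.5,-0.6],[8.2,-0.3,12,-0.6],[8.2,-0.3,14.5,-0.6],[8.2,-0.3,15.5,-0.6],[8.2,-0.3,15.5,-0.6]]]' 0.5
python3 -m inch '[[[0,0,0,0],[0,0,0,0],[0,0,0,0]]]' 0.5
python3 -c "
from h import *
go([539.3,-285,32],102.66)"
```

```text
clock: 15.28
eef_pos: [537.7, -286.7, 54.8]
tool_rot: [-3.138, -0.003, 1.793]
force: [-0.2, -0.7, -1.0]
width: 13.2
gripper_force: 60.2
clock: 15.53
eef_pos: [540.5, -289.8, 58.9]
tool_rot: [3.139, 0.002, 1.79]
force: [0.1, 0.3, -2.0]
width: 12.6
gripper_force: 60.2
t 15.53 pos [ 540.5 -289.8   58.9] yaw 102.55 shift [ 0.5  -0.02  2.68] turn -0.11 F [ 0.1  0.3 -2. ] w 12.6 q7 0.34
```

```bash
python3 -m inch '[[[0.2,0,0.5,0],[0.5,0,1.2,0],[0.5,0,2,0],[0.5,0,2.5,0],[0.5,0,2.5,0],[0.5,0,2.5,0],[0.5,0,2.5,0],[0.5,0,2.5,0]]]' 0.5
python3 -c "
from h import *
go([539.3,-285,20],102.66)"
```

```text
clock: 16.2
eef_pos: [538.1, -284.3, 32.0]
tool_rot: [3.141, 0.0, 1.79]
force: [-0.7, -0.2, -1.7]
width: 12.8
gripper_force: 60.2
t 16.2 pos [ 538.1 -284.3   32. ] yaw 102.57 shift [-0.09  0.1   1.2 ] turn -0.09 F [-0.7 -0.2 -1.7] w 12.8 q7 0.32
```

```bash
python3 -m inch '[[[0,0.1,0.2,0],[0,0.1,0.4,0],[0,0.1,0.6,0],[0,0.1,0.8,0],[0,0.1,0.8,0]]]' 0.5
python3 -m inch '[[[0,0,0.1,0],[0,0,0.2,0],[0,0,0.3,0],[0,0,0.4,0],[0,0,0.4,0]]]' 0.5
python3 -c "
from h import *
go([539.3,-285,12.4],102.66)"
```

```text
clock: 16.62
eef_pos: [538.4, -283.8, 23.3]
tool_rot: [-3.141, -0.0, 1.79]
force: [0.5, -0.4, -2.4]
width: 12.4
gripper_force: 60.2
clock: 17.03
eef_pos: [538.9, -284.2, 19.7]
tool_rot: [3.141, 0.0, 1.79]
force: [0.5, -1.0, -2.3]
width: 12.8
gripper_force: 60.2
t 17.03 pos [ 538.9 -284.2   19.7] yaw 102.57 shift [-0.08  0.03  0.73] turn -0.09 F [ 0.5 -1.  -2.3] w 12.8 q7 0.31
```

The lid is about 7 mm down the dowels with no side force. Pressing on.

```bash
python3 -m inch '[[[0,0,0.1,0],[0,0,0.2,0],[0,0,0.3,0],[0,0,0.4,0],[0,0,0.4,0]]]' 0.5
python3 -m inch '[[[0,0,0.1,0],[0,0,0.2,0],[0,0,0.3,0],[0,0,0.3,0]]]' 0.5
python3 -c "
from h import *
go([539.3,-285,12.4],102.66)"
```

```text
clock: 17.45
eef_pos: [538.9, -284.2, 16.0]
tool_rot: [3.141, 0.001, 1.79]
force: [0.5, -1.7, 1.4]
width: 12.4
gripper_force: 60.9
clock: 17.78
eef_pos: [539.0, -284.2, 13.4]
tool_rot: [3.141, 0.001, 1.79]
force: [-0.8, -0.9, 5.4]
width: 13.1
gripper_force: 61.4
t 17.78 pos [ 539.  -284.2   13.4] yaw 102.58 shift [-0.08  0.01  0.1 ] turn -0.08 F [-0.8 -0.9  5.4] w 13.1 q7 0.31
```

```bash
python3 -m inch '[[[0,0,0.1,0],[0,0,0.2,0],[0,0,0.2,0]]]' 0.5
python3 -m inch '[[[0,0,0.1,0],[0,0,0.2,0],[0,0,0.2,0]]]' 0.5
```

```text
clock: 18.03
eef_pos: [538.9, -284.3, 12.3]
tool_rot: [3.141, 0.001, 1.79]
force: [-2.7, -0.0, 12.6]
width: 12.6
gripper_force: 62.4
clock: 18.28
eef_pos: [539.0, -284.3, 12.3]
tool_rot: [3.142, 0.002, 1.79]
force: [-6.8, 1.3, 27.4]
width: 12.8
gripper_force: 64.5
```

The stop is hard at z=12.3 (12.4 predicted) with 27 N. I'll hold briefly, check that the cover is still on the bar and the lid is seated, then finish.

```bash
python3 -m inch '[[[0,0,0,0],[0,0,0,0],[0,0,0,0],[0,0,0,0],[0,0,0,0],[0,0,0,0]]]' 0.5
python3 - <<'E'
from h import *
S=get_image('side');c=cam('side')
# cover on the bar: grey of the fin near (553.5,10,175 top) against bare-bar picture
p=proj(c,[[553.5,10,165],[553.5,30,150],[590,10,100]]).round().astype(int);S0=cv2.imread('pics/side0.png')
print([(S[y,x].tolist(),S0[y,x].tolist()) for x,y in p])
s=sensors.read_state();print(s['eef_pos'],s['force'],s['width'],s['gripper_force'])
print(order.finish_job())
E
```

```text
clock: 18.78
eef_pos: [539.0, -284.3, 12.3]
tool_rot: [3.141, 0.002, 1.79]
force: [-6.9, 1.4, 27.9]
width: 13.0
gripper_force: 64.5
[([164, 174, 177], [84, 85, 85]), ([91, 99, 102], [77, 80, 77]), ([121, 128, 130], [75, 75, 75])]
[ 539.00656732 -284.33291088   12.33606433] [-7.42640458  1.53120103 26.69776661] 12.979625731054842 64.45846796035767
the job is handed in; nothing more can be done
None
```

I've handed the job in: the dust cover hangs released on the bar, and the upper half of the case is on the dowels against a hard stop, still held down with about 27 N, at about 19 s on the robot's clock.

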